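Press the hardener flask down into the sprung ring cradle

TASK

Lift the white dust cover off the sprung ring cradle and stand it on the black mat, knob up, and let go of it. Then set the round amber flask upright into the yellow ring and push it down until the ring's rim is flush with the top of the blue housing or a little below it; finish while still gripping or pushing the flask so that the ring stays down. Keep the flask upright and leave the tin, cup, spatula and small bottle where they are.

Things in the scene. Friction and masses are not known exactly. Their poses are not given: they have to be found in the camera images.
- cradle: sprung ring cradle fixed to the bench: a 150 x 150 x 8 mm dark base plate carrying a round blue housing, 116 mm outside, 100 mm inside, open at the top, its top edge 60 mm above the bench. Origin on the housing's axis at bench height, z up. Inside slides the yellow ring (see cradle_ring).
- cradle_ring (a joint): downward travel in m of the yellow ring: 0 = up at rest (rim 76 mm above the bench, 16 mm proud of the blue housing), 0.016 = rim flush with the housing's top, 0.020 = lower stop. A spring pushes it up: about 3.5 N of load starts it moving, 11 N on it (the flask's own weight of 2 to 3 N included) brings it flush, 13 N to the stop.
- cradle_seat (a point): point on the ring's axis where the centre of the flask's bulb lies when the flask is seated in the ring; it is 82 mm above the bench with the ring up, and goes down with the ring. The ring is a 20 mm deep funnel, 92 mm wide over the rim, inside about 80 mm wide at the rim narrowing at about 45 degrees to 40 mm, and open below.
- cover_knob (a point): dust cover, loose, about 90 g, at the start lying on the ring's rim: white disc 90 mm across and 6 mm thick, below it a grey plug 52 mm across and 8 mm deep that hangs in the ring, on top a black upright round knob 20 mm across and 36 mm tall. This point is on the knob's axis, 24 mm above the disc's top, 12 mm below the knob's top and 38 mm above the underside of the plug, on which the cover stands when put on the mat. z up along the knob.
- mat: flat black rubber mat, 160 x 160 x 4 mm, fixed on the bench, where the cover is to be stood. Origin at the centre of its underside.
- flask_neck (a point): round amber glass flask, closed, loose, 0.17 to 0.31 kg, 131 mm tall, standing on the bench on a flat foot 29 mm across; bulb 64 mm across, above it a straight round neck 28 mm across, 53 mm long, then a black stopper 34 mm across and 12 mm tall. This point is on the neck's axis, 92 mm above the underside of the foot, 58 mm above the bulb's centre, 39 mm below the stopper's top. z up along the neck.
- flask_bulb (a point): centre of the flask's bulb (64 mm across), 34 mm above the underside of its foot; z up along the neck.
- tin: bystander: small closed putty tin with blue band, 74 mm across, 75 mm tall; origin at the centre of its underside. To be left alone.
- cup: bystander: open aluminium mixing cup, 72 mm across, 75 mm tall; origin at the centre of its underside. To be left alone.
- spatula: bystander: spatula 200 mm long lying on the bench along its own x; origin at its underside. To be left alone.
- hardener: bystander: small bottle with yellow label, 48 mm across, 90 mm tall; origin at the centre of its underside. To be left alone.

How it is judged:
On the way, in this order (a step that is already met when the one before it is completed fails the run):
1. the cover stands on the mat, knob up, let go (horizontal distance between cover_knob and mat below 0.05 m and height (world z) of cover_knob below 0.052 m and angle between cover_knob's own z axis and vertical below 0.15 rad and contact force between the fingers and cover below 0.1 N and linear speed of cover below 0.02 m/s), for 0.2 s.
2. the flask stands upright in the ring (distance between flask_bulb and cradle_seat below 0.008 m and angle between flask_neck's own z axis and vertical below 0.2 rad and contact force between flask and cradle above 0.5 N), for 0.2 s.
At the end, for the whole second after the job is handed in: Ring down at least 13 mm (flush 16, stop 20) and still; flask seated (bulb within 8 mm of the seat), within 0.2 rad of upright, pressing over 5 N, the robot touching it with over 2 N; cover released and at rest on the mat, knob up, its axis within 50 mm of the mat's centre (all of step 1 and distance between flask_bulb and cradle_seat below 0.008 m and angle between flask_neck's own z axis and vertical below 0.2 rad and value of joint cradle_ring above 0.013 m and velocity of joint cradle_ring between -0.01 and 0.01 m/s and contact force between flask and cradle above 5 N and contact force between any of the fingers, the arm and flask above 2 N); the arm keeps its last pose, push and grip.
It fails at once if the tin is moved more than 30 mm (distance of tin from where it was at the start of the episode above 0.03 m).
It fails at once if the cup is moved more than 30 mm (distance of cup from where it was at the start of the episode above 0.03 m).
It fails at once if the spatula is moved more than 30 mm (distance of spatula from where it was at the start of the episode above 0.03 m).
It fails at once if the hardener is moved more than 30 mm (distance of hardener from where it was at the start of the episode above 0.03 m).
It fails at once if the flask is tipped more than 0.6 rad (angle between flask_neck's own z axis and vertical above 0.6 rad).
It also fails if it takes over 64 s, if anything falls off the work surface, if the arm or the gripper's body presses on something with over 40 N, if the wrist force passes 120 N, or if a joint passes its speed limit or range.

ROBOT

A 6-joint arm with a two-finger parallel gripper is mounted at the origin on the work surface. World frame = base frame: x ahead of the robot, y to its left, z up, the work surface at z = 0. Lengths are in m, angles in rad, forces in N, time in s.
With the tool pointing down it reaches from about 0.375 to 0.975 m from the base axis. Payload 3.8 kg.
Tool frame: the origin (TCP) lies on the centre line of the jaws, within the pads' length; the fingertips stand 17 mm ahead of it and the grasp point (between the pads) lies 2 mm behind it (bot.tip_extent is the distance from the TCP to the fingertips, in m); z points along the fingers, y is the line along which they close (so a half turn about z gives the same grasp; the last joint's range is limited). The gripper opens to 85 mm and grips with 20 to 120 N. Pads are 22 mm wide; open, the fingers measure 114 mm over their backs; the gripper's body (76 mm by 85 mm) begins 54 mm behind the grasp point. The pads swing forward as they close: fully open they stand 13 mm farther back than shut.
Start: joints at [1.181, 0.264, 1.604, -0, 1.274, -0.037], TCP at [0.233, 0.633, 0.248] pointing down, gripper open.
Joint ranges: [-2.63, 2.63], [-0.94, 2.18], [0.31, 2.57], [-1.31, 4.45], [0, 2.66], [-2.55, 2.55]. Speed limits (rad/s): [2.57, 2.57, 3.14, 3.14, 3.14, 3.14].

INTERFACE

Orientations are given as a rotation vector (axis times angle).
In Python, from workcell import readout, read_camera, finish_job, bot gives the robot as it stands.
- The arm moves only by the tool jog_arm, never from a script. Its argument "deltas" is one flat list of numbers, 7 for each row, row after row: the shift along the tool's x, y, z in m, then the turn, a rotation vector about the tool's x, y, z in degrees, then the gripper command: -1 is shut, 1 is fully open, values between are in proportion. A call has 1 to 8 rows; each row is the pose to reach, as a shift and turn from the pose commanded when the call began, along the tool's axes at that moment; what a row does not reach only later rows make up. A row lasts 1/10 s, in which the tool goes at most 50 mm and 8.59 degrees, less where a joint would pass 70% of its speed; a pose out of reach is approached as far as the arm can. A call with a gripper value outside its range is refused whole. The fingers move at their own pace and stop on an object; "squeeze" is the grip in N (left out, the last holds). Time passes only in rows, so rows that repeat a pose let the fingers close. It gives the time, the measured TCP pose, the force, the opening and the grip force at its end, in the units of the state.
- readout.read_state(): the state, without advancing time (a new reading comes with each control period).
- read_camera(name): name is "side" or "top" or "wrist"; returns a dict with "color" (400x640x3 uint8, blue, green, red), "fx", "fy", "cx", "cy" (pixels), "dist" ([k1, k2, p1, p2, k3] as OpenCV has them; the pictures are not rectified), "origin" and "attitude" of the camera in the world. Camera axes: x right, y down, z forward; pixel columns grow to the right and rows downward; lengths in m; the calibration is good to about 2 mm. A picture is of the moment at which its call begins. There is no depth.
- finish_job(): hands the job in; it is judged then, once.
The state is a dict: "time": time; "q": joint angles; "joint_vel": joint speeds; "joint_torque": joint torques, N m; "tool_pos": TCP position; "tcp_rot": TCP orientation; "wrist_force": force on the tool from outside, world axes, zero at the start; "torque": the same for the moment, N m; "width": opening from 0.0 (shut) to 1.0 (fully open); "grip_force": force on a finger pad.
Only numpy, scipy, OpenCV 4.12 (cv2) and the standard library are available. Lean on these libraries where they do the work, as an engineer would, in place of code of your own. Each camera call takes 0.05 s, during which the arm holds its last target. There are 200 camera calls.

## Working session

There is one attempt and no reset: what is moved stays moved. The work goes in short steps, Python scripts to look and compute and a tool call to move; the robot and the scene stay as the last step left them, time stands still between calls to the robot, and variables do not carry over. Pictures are saved under pics/ and viewed, at most 10 in all, crops included, and the job is handed in when it is done.

Besides the shell and the picture viewer there is one more tool, called after "Call:" by a JSON object that holds its "api" and its "payload", one argument or row to a line. jog_arm: Moves the arm, as the interface text tells. Its arguments: {"type":"object","properties":{"deltas":{"type":"array"},"squeeze":{"type":"number"}},"required":["deltas"]}

```bash
ls; mkdir -p pics
cat > h.py <<'E'
import cv2, numpy as np
from scipy.spatial.transform import Rotation as R
from workcell import readout, read_camera, finish_job, bot
def K(c): return np.array([[c["fx"],0,c["cx"]],[0,c["fy"],c["cy"]],[0,0,1.]])
def att(c):
    a=np.array(c["attitude"],float)
    return a if a.shape==(3,3) else R.from_rotvec(a).as_matrix()
def ray(c,uv):
    p=cv2.undistortPoints(np.array([[uv]],float),K(c),np.array(c["dist"],float))[0,0]
    return np.array(c["origin"],float), att(c)@np.array([p[0],p[1],1])
def at_z(c,uv,z):
    o,d=ray(c,uv); return o+d*(z-o[2])/d[2]
def tri(c1,u1,c2,u2):
    o1,d1=ray(c1,u1);o2,d2=ray(c2,u2)
    s=np.linalg.lstsq(np.c_[d1,-d2],o2-o1,rcond=None)[0]
    a,b=o1+s[0]*d1,o2+s[1]*d2
    return (a+b)/2,np.linalg.norm(a-b)
def proj(c,p):
    A=att(c).T
    return cv2.projectPoints(np.array([p],float),cv2.Rodrigues(A)[0],-A@np.array(c["origin"],float),K(c),np.array(c["dist"],float))[0][0,0]
def to_tool(p):
    s=readout.read_state(); return R.from_rotvec(s["tcp_rot"]).inv().apply(np.array(p)-s["tool_pos"])
E
python3 - <<'E'
from h import *
import pickle
for n in("top","side"):
    c=read_camera(n); cv2.imwrite(f"pics/{n}0.png",c["color"]); pickle.dump(c,open(n+".pkl","wb"))
    print(n,c["origin"],c["attitude"],c["fx"],c["dist"])
s=readout.read_state();print(s["tool_pos"],s["tcp_rot"],s["wrist_force"],s["time"]); print(R.from_rotvec(s["tcp_rot"]).as_matrix().round(3))
E
```

```text
pics
top [0.46054589 0.00586894 1.46890327] [-2.17369969  2.14729973 -0.11228213] 492.9171533409926 [0.03978527 0.         0.         0.         0.        ]
side [0.39123663 0.85834286 0.78473607] [-0.31532665  2.71586087 -1.33072874] 517.9443374321826 [-0.11070604  0.          0.          0.          0.        ]
[0.2329894  0.6328212  0.24702288] [-0.55124525 -3.09239169  0.00327829] [ 0.32143689  0.2090458  -0.42929032] 0.1
[[-0.938  0.346 -0.001]
 [ 0.346  0.938 -0.002]
 [ 0.    -0.002 -1.   ]]
```

View pics/top0.png

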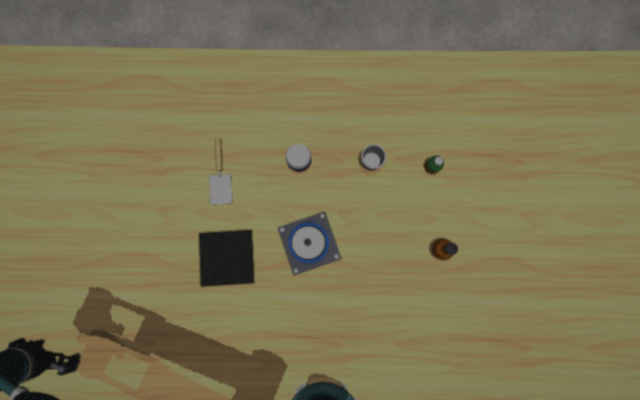

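View pics/side0.png

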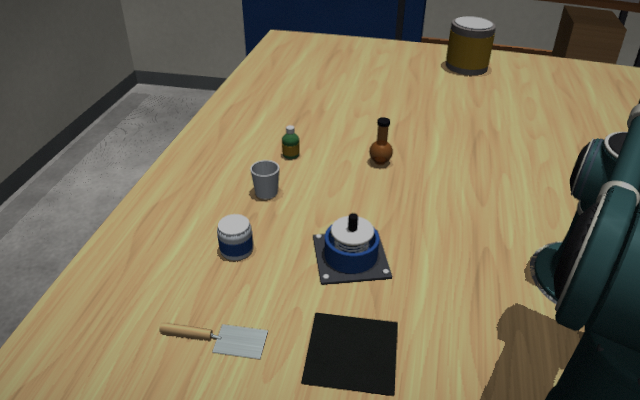

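The top view shows the knob at (308,242), the mat at (227,258), the flask stopper at (451,249) and its bulb at (442,249). In the side view the knob top is at (353,217), the stopper top at (384,121) and the bulb at (381,152).

Run:
```python
from h import *
import pickle
t,s=[pickle.load(open(n+".pkl","rb")) for n in("top","side")]
print("knob",at_z(t,(308,242),.118),tri(t,(308,242),s,(353,217)))
print("mat",at_z(t,(227,258),.004),at_z(s,(352,352),.004),[at_z(t,u,.004).round(3) for u in((199,233),(252,230),(254,284),(201,287))])
print("stopper",at_z(t,(451,249),.131),tri(t,(451,249),s,(384,121)))
print("bulb",at_z(t,(442,249),.034),tri(t,(442,249),s,(381,152)))
for n,u in dict(tin=(299,157),cup=(372,157),hard=(435,163)).items(): print(n,at_z(t,u,.06))
# plate corners -> cradle centre, height 8mm
print([at_z(t,u,.01).round(3) for u in((282,230),(323,216),(337,257),(296,270))])
st=readout.read_state(); print(st["q"])
```

```text
knob [0.49811472 0.04628839 0.118     ] (array([0.49917921, 0.04651602, 0.11386052]), np.float64(0.0019091427965170404))
mat [0.45146003 0.28794225 0.004     ] [0.45349916 0.29247207 0.004     ] [array([0.524, 0.373, 0.004]), array([0.535, 0.217, 0.004]), array([0.377, 0.206, 0.004]), array([0.366, 0.361, 0.004])]
stopper [ 0.4840867  -0.33893657  0.131     ] (array([ 0.48489777, -0.3390241 ,  0.13040728]), np.float64(0.0016065914916001357))
bulb [ 0.48542011 -0.33816151  0.034     ] (array([ 0.48574098, -0.33763071,  0.03609319]), np.float64(0.0007166618693869971))
tin [0.74553907 0.07789269 0.06      ]
cup [ 0.74786409 -0.13393455  0.06      ]
hard [ 0.73206812 -0.31558423  0.06      ]
[array([0.536, 0.127, 0.01 ]), array([0.579, 0.006, 0.01 ]), array([ 0.458, -0.036,  0.01 ]), array([0.419, 0.083, 0.01 ])]
[ 1.18108943e+00  2.64735257e-01  1.60528356e+00 -7.32065994e-07
  1.27370941e+00 -3.68954332e-02]
```

Call:
{"api": "jog_arm", "payload": {
  "deltas": [-0.04,-0.04,0,0,0,0,1,-0.09,-0.09,0,0,0,0,1,-0.14,-0.14,0,0,0,0,1,-0.2,-0.2,0,0,0,0,1,-0.2,-0.2,0,0,0,0,1,-0.25,-0.25,0,0,0,0,1,-0.25,-0.25,0,0,0,0,1,-0.25,-0.25,0,0,0,0,1],
  "squeeze": 40
}}

```text
time: 0.9
tool_pos: [0.3829, 0.3077, 0.2478]
tcp_rot: [0.559, 3.091, -0.004]
wrist_force: [-0.3, 0.4, 0.4]
width: 1.002
grip_force: 0.0
```

Call:
{"api": "jog_arm", "payload": {
  "deltas": [-0.2,-0.205,0,0,0,0,1,-0.2,-0.205,0,0,0,0,1,-0.2,-0.205,0,0,0,0,1,-0.2,-0.205,0,0,0,0,1,-0.2,-0.205,0,0,0,0,1,-0.2,-0.205,0,0,0,0,1,-0.2,-0.205,0,0,0,0,1,-0.2,-0.205,0,0,0,0,1]
}}

```text
time: 1.7
tool_pos: [0.4982, 0.0509, 0.2478]
tcp_rot: [-0.554, -3.091, -0.001]
wrist_force: [-0.6, 0.6, -0.0]
width: 0.998
grip_force: 0.0
```

Run:
```python
from h import *
c=read_camera("wrist"); im=c["color"].copy()
u=proj(c,(.498,.0463,.118)); print(u, c["origin"])
cv2.drawMarker(im,tuple(int(x) for x in u),(0,0,255),0,12)
cv2.imwrite("pics/w1.png",im)
import pickle; pickle.dump(c,open("w1.pkl","wb"))
print(to_tool((.498,.0463,.106)), readout.read_state()["wrist_force"])
```

```text
[317.46644525 194.64704831] [0.42863218 0.07682452 0.37297646]
[-0.00209012 -0.00497105  0.14181164] [-0.02718758 -0.05029365 -0.75989097]
```

View pics/w1.png

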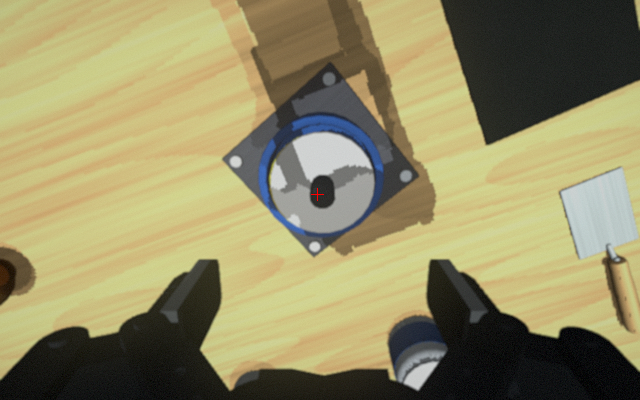

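The wrist view shows the knob's top at about (322,196) and the plate bolts at (329,78), (236,161), (315,246) and (406,176).

Run:
```python
from h import *
import pickle
c=pickle.load(open("w1.pkl","rb"))
k=at_z(c,(322,197),.118)
b=np.mean([at_z(c,u,.01) for u in((329,78),(236,161),(315,246),(406,176))],0)
print(k,b)
p=(k+[.498,.0463,.118])/2; p[2]=.106
print(p,to_tool(p))
```

```text
[0.50093272 0.04886697 0.118     ] [0.5018308  0.04754013 0.01      ]
[0.49946636 0.04758349 0.106     ] [-0.003022   -0.00325957  0.14181077]
```

Call:
{"api": "jog_arm", "payload": {
  "deltas": [-0.003,-0.003,0.05,0,0,0,0.3,-0.003,-0.003,0.09,0,0,0,0,-0.003,-0.003,0.12,0,0,0,0,-0.003,-0.003,0.141,0,0,0,0,-0.003,-0.003,0.141,0,0,0,0,-0.003,-0.003,0.141,0,0,0,0]
}}

```text
time: 2.35
tool_pos: [0.4997, 0.0484, 0.1074]
tcp_rot: [-0.548, -3.093, -0.0]
wrist_force: [0.0, -0.6, 0.5]
width: 0.501
grip_force: 0.0
```

Call:
{"api": "jog_arm", "payload": {
  "deltas": [0,0,0,0,0,0,-1,0,0,0,0,0,0,-1,0,0,0,0,0,0,-1,0,0,0,0,0,0,-1,0,0,0,0,0,0,-1,0,0,0,0,0,0,-1,0,0,0,0,0,0,-1,0,0,0,0,0,0,-1]
}}

```text
time: 3.15
tool_pos: [0.5008, 0.047, 0.1077]
tcp_rot: [0.551, 3.091, 0.0]
wrist_force: [3.2, 1.9, 4.1]
width: 0.211
grip_force: 39.1
```

Call:
{"api": "jog_arm", "payload": {
  "deltas": [0,0,-0.02,0,0,0,-1,0,0,-0.05,0,0,0,-1,0,0,-0.08,0,0,0,-1,0.02,0.03,-0.08,0,0,0,-1,0.045,0.07,-0.08,0,0,0,-1,0.07,0.11,-0.08,0,0,0,-1,0.095,0.15,-0.08,0,0,0,-1,0.12,0.19,-0.08,0,0,0,-1]
}}

```text
time: 3.95
tool_pos: [0.451, 0.2672, 0.1856]
tcp_rot: [-0.551, -3.09, 0.005]
wrist_force: [1.4, 0.2, -0.3]
width: 0.221
grip_force: 39.3
```

Call:
{"api": "jog_arm", "payload": {
  "deltas": [0.01,0.02,0,0,0,0,-1,0.01,0.02,0.02,0,0,0,-1,0.01,0.02,0.05,0,0,0,-1,0.01,0.02,0.08,0,0,0,-1,0.01,0.02,0.11,0,0,0,-1,0.01,0.02,0.13,0,0,0,-1,0.01,0.02,0.13,0,0,0,-1,0.01,0.02,0.13,0,0,0,-1]
}}

```text
time: 4.75
tool_pos: [0.4494, 0.2881, 0.0562]
tcp_rot: [-0.551, -3.09, 0.004]
wrist_force: [-0.3, 0.0, -1.3]
width: 0.216
grip_force: 39.4
```

Run:
```python
from h import *
s=readout.read_state(); print(s["tool_pos"],s["wrist_force"],s["width"])
c=read_camera("side"); im=c["color"][150:400,200:520]; cv2.imwrite("pics/s2.png",cv2.resize(im,None,fx=2,fy=2))
```

```text
[0.44939693 0.28811762 0.05617993] [-0.27390879  0.00580165 -1.34778068] 0.2162681808256937
```

View pics/s2.png

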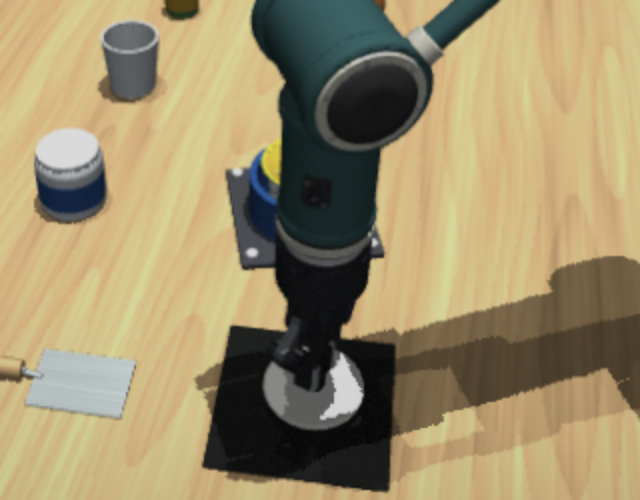

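The cover hangs level from the fingers over the mat (disc at about (313,388) in the crop) and the yellow ring is exposed. Next I lower it to contact.

Call:
{"api": "jog_arm", "payload": {
  "deltas": [0,0,0.004,0,0,0,-1,0,0,0.008,0,0,0,-1,0,0,0.01,0,0,0,-1,0,0,0.0115,0,0,0,-1,0,0,0.0115,0,0,0,-1,0,0,0.0115,0,0,0,-1]
}}

```text
time: 5.4
tool_pos: [0.4506, 0.2891, 0.0458]
tcp_rot: [0.551, 3.093, -0.0]
wrist_force: [-0.5, -0.2, -0.9]
width: 0.217
grip_force: 39.4
```

Call:
{"api": "jog_arm", "payload": {
  "deltas": [0,0,0.001,0,0,0,-1,0,0,0.002,0,0,0,-1,0,0,0.003,0,0,0,-1,0,0,0.003,0,0,0,-1,0,0,0.003,0,0,0,-1]
}}

```text
time: 5.9
tool_pos: [0.4508, 0.2893, 0.0453]
tcp_rot: [-0.551, -3.093, 0.0]
wrist_force: [-6.1, -3.9, 17.9]
width: 0.215
grip_force: 41.3
```

Call:
{"api": "jog_arm", "payload": {
  "deltas": [0,0,-0.002,0,0,0,-1,0,0,-0.002,0,0,0,-1,0,0,-0.002,0,0,0,0,0,0,-0.002,0,0,0,0,0,0,-0.002,0,0,0,0,0,0,-0.002,0,0,0,0,0,0,-0.002,0,0,0,0,0,0,-0.002,0,0,0,0]
}}

```text
time: 6.7
tool_pos: [0.4506, 0.289, 0.0447]
tcp_rot: [-0.551, -3.093, 0.0]
wrist_force: [0.7, -0.5, 0.6]
width: 0.502
grip_force: 0.0
```

Call:
{"api": "jog_arm", "payload": {
  "deltas": [0,0,-0.01,0,0,0,0,0,0,-0.03,0,0,0,0,0,0,-0.06,0,0,0,0,0,0,-0.11,0,0,0,0,0,0,-0.16,0,0,0,0,0,0,-0.2,0,0,0,0,0,0,-0.2,0,0,0,0]
}}

```text
time: 7.4
tool_pos: [0.4545, 0.2913, 0.2538]
tcp_rot: [0.549, 3.082, 0.015]
wrist_force: [0.6, -0.4, 0.4]
width: 0.502
grip_force: 0.0
```

Run:
```python
from h import *
import pickle
s=readout.read_state(); print(s["tool_pos"],s["width"])
c=read_camera("wrist"); pickle.dump(c,open("w3.pkl","wb")); cv2.imwrite("pics/w3.png",c["color"])
p=np.array([.485,-.339,.25]); print(to_tool(p))
```

```text
[0.45449826 0.29134008 0.25383967] 0.5019723559685089
[-0.24755374 -0.57958396 -0.00254625]
```

View pics/w3.png

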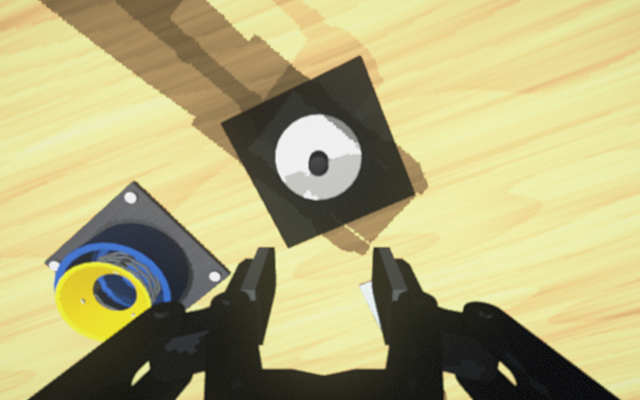

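The cover stands knob up, centred on the mat (knob at (318,160)). Next is the flask.

Call:
{"api": "jog_arm", "payload": {
  "deltas": [-0.015,-0.035,0,0,0,0,1,-0.03,-0.075,0,0,0,0,1,-0.05,-0.12,0,0,0,0,1,-0.07,-0.165,0,0,0,0,1,-0.09,-0.21,0,0,0,0,1,-0.11,-0.255,0,0,0,0,1,-0.13,-0.3,0,0,0,0,1,-0.145,-0.34,0,0,0,0,1]
}}

```text
time: 8.25
tool_pos: [0.4681, -0.0822, 0.2435]
tcp_rot: [-0.552, -3.091, 0.0]
wrist_force: [-0.2, -0.2, 0.6]
width: 1.002
grip_force: 0.0
```

Call:
{"api": "jog_arm", "payload": {
  "deltas": [-0.02,-0.045,0,0,0,0,1,-0.04,-0.09,0,0,0,0,1,-0.06,-0.135,0,0,0,0,1,-0.08,-0.18,0,0,0,0,1,-0.1,-0.22,0,0,0,0,1,-0.102,-0.239,0,0,0,0,1,-0.102,-0.239,0,0,0,0,1,-0.102,-0.239,0,0,0,0,1]
}}

```text
time: 9.05
tool_pos: [0.4815, -0.339, 0.2432]
tcp_rot: [-0.553, -3.09, -0.003]
wrist_force: [-0.3, 0.5, 0.2]
width: 1.0
grip_force: 0.0
```

Run:
```python
from h import *
import pickle
s=readout.read_state(); print(s["tool_pos"],s["width"],s["q"])
c=read_camera("wrist"); pickle.dump(c,open("w4.pkl","wb"))
im=c["color"].copy()
u=proj(c,(.4845,-.339,.131)); cv2.drawMarker(im,tuple(int(x) for x in u),(0,0,255),0,12); print(u)
cv2.imwrite("pics/w4.png",im)
print(to_tool([.485,-.3387,.092]))
```

```text
[ 0.48150009 -0.33897213  0.24323879] 0.9999060820285675 [-6.56044566e-01  1.07433139e-01  1.79731477e+00  6.51059233e-04
  1.24000889e+00 -1.87304623e+00]
[324.466208   203.86843954]
[-0.00345163  0.00061204  0.15158201]
```

View pics/w4.png

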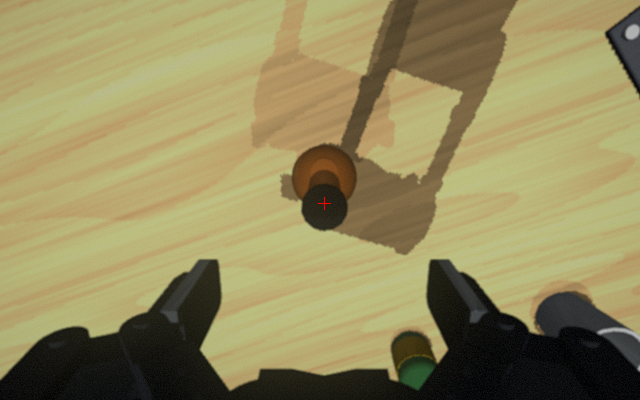

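The marker falls within about 3 px of the stopper's centre (324,207), so the position estimate holds. I descend on it.

Call:
{"api": "jog_arm", "payload": {
  "deltas": [-0.004,0.001,0.03,0,0,0,0.5,-0.004,0.001,0.07,0,0,0,0.3,-0.004,0.001,0.11,0,0,0,0.3,-0.004,0.001,0.14,0,0,0,0.3,-0.004,0.001,0.15,0,0,0,0.3,-0.004,0.001,0.15,0,0,0,0.3,-0.004,0.001,0.15,0,0,0,0.3]
}}

```text
time: 9.8
tool_pos: [0.4876, -0.34, 0.0964]
tcp_rot: [0.55, 3.091, -0.001]
wrist_force: [0.2, -0.2, 1.2]
width: 0.655
grip_force: 0.0
```

Call:
{"api": "jog_arm", "payload": {
  "deltas": [0,0,0,0,0,0,-0.1,0,0,0,0,0,0,-0.3,0,0,0,0,0,0,-1,0,0,0,0,0,0,-1,0,0,0,0,0,0,-1,0,0,0,0,0,0,-1,0,0,0,0,0,0,-1,0,0,0,0,0,0,-1],
  "squeeze": 60
}}

```text
time: 10.6
tool_pos: [0.488, -0.3411, 0.0973]
tcp_rot: [0.551, 3.089, -0.002]
wrist_force: [-0.4, 1.2, 6.2]
width: 0.337
grip_force: 58.4
```

Call:
{"api": "jog_arm", "payload": {
  "deltas": [0,0,-0.02,0,0,0,-1,0,0,-0.05,0,0,0,-1,0,0,-0.08,0,0,0,-1,0,0,-0.11,0,0,0,-1,0.01,0.03,-0.11,0,0,0,-1,0.02,0.06,-0.11,0,0,0,-1,0.033,0.1,-0.11,0,0,0,-1,0.045,0.135,-0.11,0,0,0,-1]
}}

```text
time: 11.4
tool_pos: [0.4901, -0.1963, 0.2045]
tcp_rot: [-0.553, -3.092, -0.001]
wrist_force: [0.4, -0.0, -1.3]
width: 0.336
grip_force: 59.7
```

Call:
{"api": "jog_arm", "payload": {
  "deltas": [0.015,0.04,0,0,0,0,-1,0.028,0.08,0,0,0,0,-1,0.041,0.12,0,0,0,0,-1,0.055,0.16,0,0,0,0,-1,0.067,0.2,0,0,0,0,-1,0.075,0.22,0,0,0,0,-1,0.078,0.233,0,0,0,0,-1,0.078,0.233,0,0,0,0,-1]
}}

```text
time: 12.2
tool_pos: [0.4981, 0.0489, 0.2046]
tcp_rot: [-0.548, -3.093, -0.0]
wrist_force: [0.9, -0.1, -2.6]
width: 0.341
grip_force: 59.9
```

Run:
```python
from h import *
import pickle
s=readout.read_state(); print(s["time"],s["tool_pos"],s["tcp_rot"],s["width"],s["wrist_force"])
w=read_camera("wrist"); d=read_camera("side")
pickle.dump((w,d),open("w5.pkl","wb"))
im=np.hstack([w["color"][:400,150:500],d["color"][50:350,200:500].repeat(1,0)[0:300][:300] if 0 else cv2.copyMakeBorder(d["color"][50:350,200:500],0,100,0,0,0)])
cv2.imwrite("pics/w5.png",im)
```

```text
12.2 [0.49805334 0.04891362 0.20460003] [-5.47937564e-01 -3.09314545e+00 -1.72266628e-05] 0.3413027768665031 [ 0.9301088  -0.14726377 -2.59675311]
```

View pics/w5.png

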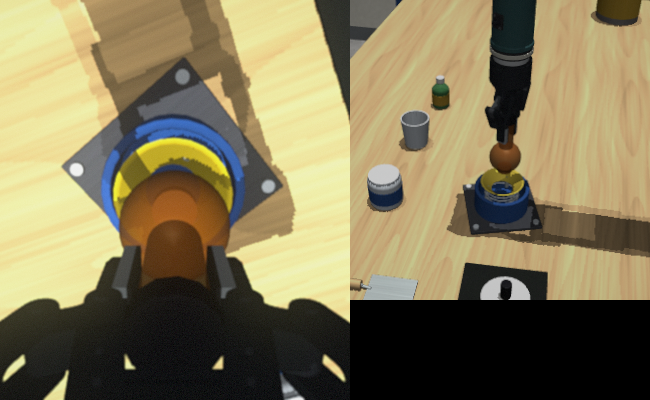

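Wrist part: bulb spans columns 270–380 (centre about 325) above the ring, with bolts at (332,76), (227,170) and (418,186). The side part shows the bulb at (355,207), upright over the ring.

Run:
```python
from h import *
import pickle
w,d=pickle.load(open("w5.pkl","rb"))
print(at_z(d,(355.5,207),.141), (at_z(w,(227,170),.01)+at_z(w,(418,186),.01))/2)
b=np.array([.5,.047,.141]); print(proj(d,b), proj(d,[.5,.047,.076]))
im=d["color"][180:260,300:420]
hsv=cv2.cvtColor(d["color"],cv2.COLOR_BGR2HSV)[150:270,300:420]
m=(hsv[...,0]<14)&(hsv[...,1]>170)&(hsv[...,2]<190); y,x=np.nonzero(m); print(x.size,np.median(x)+300,np.percentile(y,[2,50,98])+150)
```

```text
[0.49624118 0.04714757 0.141     ] [0.50241776 0.04712701 0.01      ]
[353.66379995 206.68894761] [352.17113763 231.16513179]
315 357.0 [177. 204. 220.]
```

Call:
{"api": "jog_arm", "payload": {
  "deltas": [-0.004,0.001,0.01,0,0,0,-1,-0.004,0.001,0.025,0,0,0,-1,-0.004,0.001,0.04,0,0,0,-1,-0.004,0.001,0.05,0,0,0,-1,-0.004,0.001,0.055,0,0,0,-1,-0.004,0.001,0.055,0,0,0,-1]
}}

```text
time: 12.9
tool_pos: [0.5015, 0.0472, 0.1484]
tcp_rot: [-0.551, -3.091, 0.001]
wrist_force: [-0.8, 0.5, -3.0]
width: 0.341
grip_force: 60.0
```

Call:
{"api": "jog_arm", "payload": {
  "deltas": [0,0,0.002,0,0,0,-1,0,0,0.004,0,0,0,-1,0,0,0.006,0,0,0,-1,0,0,0.006,0,0,0,-1,0,0,0.006,0,0,0,-1,0,0,0.006,0,0,0,-1,0,0,0.006,0,0,0,-1]
}}

```text
time: 13.6
tool_pos: [0.5027, 0.0475, 0.1442]
tcp_rot: [0.551, 3.092, 0.001]
wrist_force: [-0.4, -0.3, 3.4]
width: 0.339
grip_force: 59.8
```

Call:
{"api": "jog_arm", "payload": {
  "deltas": [0,0,0.002,0,0,0,-1,0,0,0.004,0,0,0,-1,0,0,0.006,0,0,0,-1,0,0,0.008,0,0,0,-1,0,0,0.009,0,0,0,-1,0,0,0.009,0,0,0,-1,0,0,0.009,0,0,0,-1,0,0,0.009,0,0,0,-1]
}}

```text
time: 14.4
tool_pos: [0.5028, 0.0474, 0.1353]
tcp_rot: [0.551, 3.092, 0.0]
wrist_force: [-1.9, -0.1, 6.5]
width: 0.342
grip_force: 59.7
```

Call:
{"api": "jog_arm", "payload": {
  "deltas": [0,0,0.002,0,0,0,-1,0,0,0.004,0,0,0,-1,0,0,0.006,0,0,0,-1,0,0,0.007,0,0,0,-1,0,0,0.007,0,0,0,-1,0,0,0.007,0,0,0,-1,0,0,0.007,0,0,0,-1,0,0,0.007,0,0,0,-1]
}}

```text
time: 15.2
tool_pos: [0.5032, 0.0473, 0.129]
tcp_rot: [0.551, 3.091, 0.0]
wrist_force: [-2.1, -1.1, 9.6]
width: 0.34
grip_force: 59.6
```

Run:
```python
from h import *
d=read_camera("side"); w=read_camera("wrist")
cv2.imwrite("pics/s6.png",np.hstack([cv2.resize(d["color"][150:290,290:410],None,fx=4,fy=4,interpolation=cv2.INTER_CUBIC)[:400], w["color"][:,180:480]]))
```

```text
(no output)
```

View pics/s6.png

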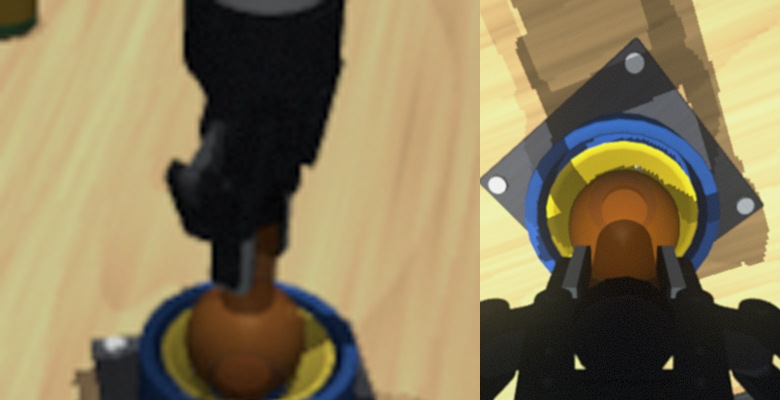

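The ring is flush with the blue housing and the flask sits upright in it. The load is about 12 N, between flush and the stop. I hand in.

```bash
python3 -c "
from h import *
print(readout.read_state()['wrist_force']); print(finish_job())"
```

```text
[-1.72843273 -1.66001738  9.29768995]
the job is handed in; nothing more can be done
None
```

The cover stands knob up and released on the mat, and the flask is seated upright and held pushed down with the ring about flush (roughly 12 N on it); I handed the job in at about 15 s, but no verdict came back.

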